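# Index and lock the welding positioner

## Robot

A 6-joint arm with a two-finger parallel gripper is mounted at the origin on the work surface. World frame = base frame: x ahead of the robot, y to its left, z up, the work surface at z = 0. Lengths are in m, angles in rad, forces in N, time in s.
With the tool pointing down it reaches from about 0.35 to 0.975 m from the base axis. Payload 4.9 kg.
Tool frame: the origin (TCP) lies on the centre line of the jaws, within the pads' length; the fingertips stand 19 mm ahead of it and the grasp point (between the pads) is the TCP; z points along the fingers, y is the line along which they close (so a half turn about z gives the same grasp; the last joint's range is limited). The gripper opens to 85 mm and grips with 20 to 120 N. Pads are 22 mm wide; open, the fingers measure 114 mm over their backs; the gripper's body (76 mm by 85 mm) begins 54 mm behind the grasp point. The pads swing forward as they close: fully open they stand 13 mm farther back than shut.
Start: joints at [1.228, 0.053, 1.613, -0, 1.476, -0.119], TCP at [0.139, 0.609, 0.22] pointing down, gripper open.
Joint ranges: [-3.01, 3.01], [-1.01, 2.22], [0.06, 2.58], [-1.02, 4.17], [0.09, 2.62], [-3.14, 3.14]. Speed limits (rad/s): [2.57, 2.57, 3.14, 3.14, 3.14, 3.14].

## Interface

Orientations are given as a unit quaternion [w, x, y, z].
In Python, from plant import state, grab_frame, ticket, spotter gives the robot as it stands.
- The arm moves only by the tool apply_moves, never from a script. Its argument "series" is a list of rows, each an object of numbers: "jaw": the closure, from 0 (fully open) to 1 (shut); "dx", "dy", "dz": the shift along the tool's x, y, z in mm; "turn": the turn about the tool's z in rad. A call has 1 to 5 rows; each row is the pose to reach, as a shift and turn from the pose commanded when the call began, along the tool's axes at that moment; what a row does not reach only later rows make up. A row lasts 1/12 s, in which the tool goes at most 41.7 mm and 7.16 degrees, less where a joint would pass 70% of its speed; a pose out of reach is approached as far as the arm can. A call with a gripper value outside its range is refused whole. The fingers move at their own pace and stop on an object; the grip force is fixed at half the most. Time passes only in rows, so rows that repeat a pose let the fingers close. It gives the time, the measured TCP pose, the force, the opening and the grip force at its end, in the units of the state.
- state(): the state, without advancing time (a new reading comes with each control period).
- grab_frame(name): name is "scene" or "top" or "wrist"; returns a dict with "pixels" (420x560x3 uint8, red, green, blue), "mtx" (3x3 intrinsics, pixels), "camera_from_world" (4x4, takes a point from world to camera coordinates). Camera axes: x right, y down, z forward; pixel columns grow to the right and rows downward; lengths in m; the calibration is good to about 2 mm. A picture is of the moment at which its call begins. There is no depth.
- ticket.job_done(): hands the job in; it is judged then, once.
Trained networks look in a picture, given as the dict that the camera call returned (one of the last four; its "shot" number tells which), for a name from the list of things; names that differ only in an ending like _2 or _b are one class to them, and where a whole thing is asked for, a point or a joint stands for the part that bears it (a point fixed in the world has none). Each returns a list of dicts, best first, with "conf" (0 to 1); they miss things now and then, are a little off and sometimes report something else, mostly with a low value. They report only what shows in the picture. A call takes as long as a camera call. They do not tell look-alikes from the thing itself.
- spotter.outline_of(picture, target): "region" (420x560 bool, what is visible of it) and "extent" ([left, top, right, bottom] in pixels, round what is visible of it).
The state is a dict: "time": time; "joint_pos": joint angles; "joint_vel": joint speeds; "joint_efforts": joint torques, N m; "tool_pos": TCP position; "tool_rot": TCP orientation; "contact_force": force on the tool from outside, world axes, zero at the start; "ft_torque": the same for the moment, N m; "gripper_width": opening from 0.0 (shut) to 1.0 (fully open); "grasp_force": force on a finger pad.
Only numpy, scipy, OpenCV 4.12 (cv2) and the standard library are available. Lean on these libraries where they do the work, as an engineer would, in place of code of your own. Each camera call takes 0.05 s, during which the arm holds its last target. There are 200 camera calls.

## Task

Set up the welding positioner for its next seam: with a fingertip, push the turntable round by one of its arms until its pointer points straight at the index wedge on the base, and only then push the lock lever over until it is fully home against its stop pin. Nothing is to be picked up: do not touch the flanged part resting on the turntable, which simply rides round with it, and leave the other things on the table where they are.

Things in the scene. Friction and masses are not known exactly. Their poses are not given: they have to be found in the camera images.
- positioner: Welding positioner bolted to the table: a round dark steel base plate (356 mm across, 12 mm thick, with a 130 mm wide, 10 mm thick tab on its -y side for the lock lever) carrying a turntable. Origin on the turntable's vertical axis at table height; z up; the lever tab lies along its -y. Its position and yaw on the table vary.
- turntable (a joint): Angle (rad) of the turntable, growing counter-clockwise seen from above; 0 when the pointer lies along the positioner's +x. Turns either way (no end stops within a turn), stays where it is left (dry friction, about 3.5 N of push at 100 mm radius), does not coast. Four level arms, 90 degrees apart, stick out of it: the pointer and three push bars.
- faceplate (a point): Centre of the turntable's top, 68 mm above the table. The turntable is a steel disc of radius 65 mm, underside at 42 mm. Its three push bars are round, 12 mm thick, 55 mm above the table, each with a 22 mm black ball 118 mm from the axis. Between 70 and 105 mm from the axis a fingertip can stand beside an arm, its end 30 to 40 mm above the table (base plate top: 12 mm).
- pointer_tip (a point): Sharp end of the pointer: the one arm of the turntable that is a flat square-edged bar, 16 mm wide and 14 mm thick, tapered to a point, without a ball. 119 mm from the axis, 55 mm above the table.
- index: Fixed index standing on the rim of the base plate: a dark block 24 x 34 mm, 48 mm high, carrying a small steel wedge that points inwards to the axis, up to 60 mm above the table. This origin lies on the turntable's axis at table height, and its +x runs from the axis through the wedge. Its place round the rim varies.
- index_tip (a point): Sharp inner end of the index wedge, 134 mm from the turntable's axis, 55 mm above the table. With the pointer set, the two tips face each other across a 15 mm gap.
- lock_lever (a joint): Angle (rad) of the lock lever: 0 fully open, 1.1 locked, hard against its stop pin; grows as the lever swings clockwise seen from above. Stays where it is left (about 3.5 N of push at 75 mm radius). The direction from pivot to ball, in the positioner's frame, is -1.0208 rad minus this angle (from +x, counter-clockwise positive).
- lever_pivot (a point): Axis of the lock lever, 205 mm from the turntable's axis along the positioner's -y; 55 mm above the table. Its hub is 36 mm across and 64 mm high.
- lever_knob (a point): Centre of the 22 mm black ball at the end of the lock lever, a level round bar 12 mm thick, 55 mm above the table; the ball is 100 mm from the lever's pivot. A fingertip can stand beside the bar as low as 20 mm above the table.
- stop_pin (a point): Top centre of the lever's stop pin, an upright steel pin 10 mm thick, 66 mm high, standing 46 mm from the lever's pivot.
- flange: Loose aluminium part, 0.35 to 0.65 kg, resting in the middle of the turntable and riding round with it: a disc 96 mm across and 8 mm thick with a short upright tube (44 mm across) and a rib on it, top 98 mm above the table. Origin: centre of its underside.
- pliers: Steel pliers lying flat, 165 mm long, a bystander on the table.
- pipe_offcut: Upright steel pipe offcut, 44 mm across, 50 mm high, a bystander on the table. Origin at its underside.
- bolt: Steel bolt standing on its head, 24 mm across, 54 mm high, a bystander on the table. Origin at its underside.
- nozzle_gel: Closed jar, 60 mm across, 70 mm high, a bystander on the table. Origin at its underside.
- brush: Hand brush lying flat, a bystander on the table.
- magnet_square: Dark triangular magnetic welding square, 80 mm wide, 80 mm high, a bystander on the table. Origin at its underside.
Things that resemble listed ones, but are neither listed nor needed, are in the scene too. Several things have the shape of the flange; the one meant has the colours described above.

How it is judged:
By the outcome, as a careful person would: the job done as asked, in the order asked, and still so for the second after the job is handed in, with the robot touching nothing.
It also fails if it takes over 45 s, if anything falls off the work surface, if the arm or the gripper's body presses on something with over 40 N, if the wrist force passes 120 N, or if a joint passes its speed limit or range.

## Working session

There is one attempt and no reset: what is moved stays moved. The work goes in short steps, Python scripts to look and compute and a tool call to move; the robot and the scene stay as the last step left them, time stands still between calls to the robot, and variables do not carry over. Pictures are saved under pics/ and viewed, at most 10 in all, crops included, and the job is handed in when it is done.

Besides the shell and the picture viewer there is one more tool, called after ">>>" by a JSON object that holds its "method" and its "body", one argument or row to a line. apply_moves: Moves the arm, as the interface text tells. Its arguments: {"type":"object","properties":{"series":{"type":"array","items":{"type":"object","properties":{"jaw":{"type":"number"},"dx":{"type":"number"},"dy":{"type":"number"},"dz":{"type":"number"},"turn":{"type":"number"}}}}},"required":["series"]}

```bash
mkdir -p pics; python3 - <<'E'
from plant import state, grab_frame, spotter
import cv2,numpy as np,pickle
s=state();print(s['time'],s['tool_pos'],s['tool_rot'],s['contact_force'])
out={}
for n in('top','scene'):
    f=grab_frame(n);out[n]=f
    cv2.imwrite(f'pics/{n}0.png',cv2.resize(f['pixels'][:,:,::-1],(800,600),interpolation=cv2.INTER_CUBIC))
    print(n,f['mtx'].tolist(),np.round(f['camera_from_world'],4).tolist())
    for t in('positioner','turntable','index','lock_lever','flange'):
        print(t,[(round(r['conf'],2),[int(v) for v in r['extent']]) for r in spotter.outline_of(f,t)][:3])
pickle.dump(out,open('f0.pkl','wb'))
E
```

```text
0.0 [0.13848684 0.60881092 0.21867325] [-2.45523864e-04  1.11657644e-01  9.93746218e-01 -9.82162083e-04] [ 0.11214697 -0.41510908  0.55522616]
top [[537.5046594835289, 0.0, 281.6987584780624], [0.0, 537.5046594835289, 209.95903759508917], [0.0, 0.0, 1.0]] [[-0.0103, -0.9999, 0.0053, -0.0273], [-0.9981, 0.0099, -0.0605, 0.5382], [0.0604, -0.0059, -0.9982, 1.5966], [0.0, 0.0, 0.0, 1.0]]
positioner [(0.82, [186, 137, 347, 255])]
turntable [(0.92, [201, 151, 284, 238])]
index [(0.42, [307, 166, 345, 197])]
lock_lever [(0.62, [307, 168, 344, 199])]
flange [(0.93, [126, 243, 160, 273]), (0.78, [332, 248, 365, 279]), (0.76, [120, 167, 154, 198])]
scene [[420.85273088611916, 0.0, 283.34779840588476], [0.0, 420.85273088611916, 212.52075347660252], [0.0, 0.0, 1.0]] [[0.8816, 0.4718, -0.0155, -0.4462], [0.3498, -0.6749, -0.6498, -0.1475], [-0.317, 0.5674, -0.76, 1.2272], [0.0, 0.0, 0.0, 1.0]]
positioner [(0.76, [252, 163, 392, 308])]
turntable [(0.68, [284, 171, 365, 229])]
index [(0.49, [353, 164, 372, 186])]
lock_lever [(0.74, [284, 254, 303, 308])]
flange [(0.96, [295, 115, 328, 138]), (0.92, [241, 131, 274, 155]), (0.89, [303, 182, 341, 211])]
```

```bash
python3 - <<'E'
import cv2,pickle
o=pickle.load(open('f0.pkl','rb'))
a=o['top']['pixels'][120:270,170:370,::-1]; cv2.imwrite('pics/topc.png',cv2.resize(a,(800,600),interpolation=cv2.INTER_CUBIC))
a=o['scene']['pixels'][150:315,235:455,::-1]; cv2.imwrite('pics/scc.png',cv2.resize(a,(800,600),interpolation=cv2.INTER_CUBIC))
E
```

```text
(no output)
```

View pics/topc.png

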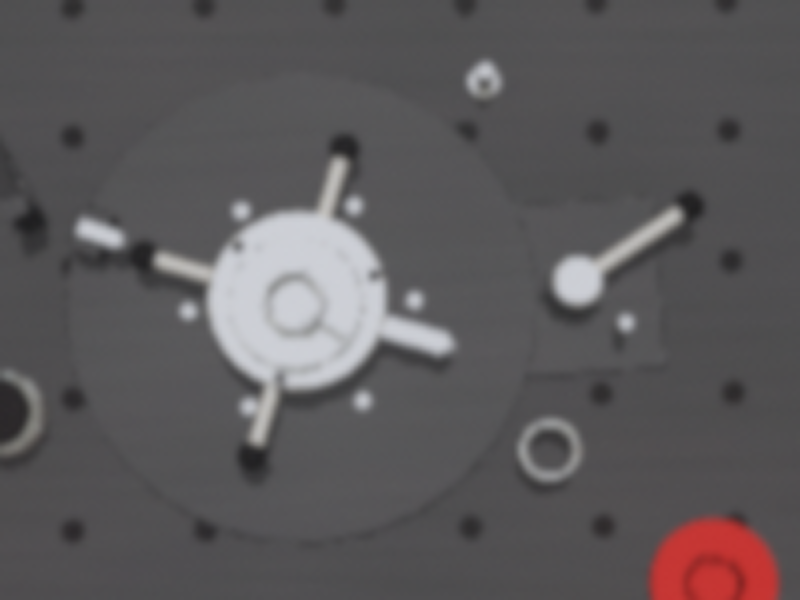

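View pics/scc.png

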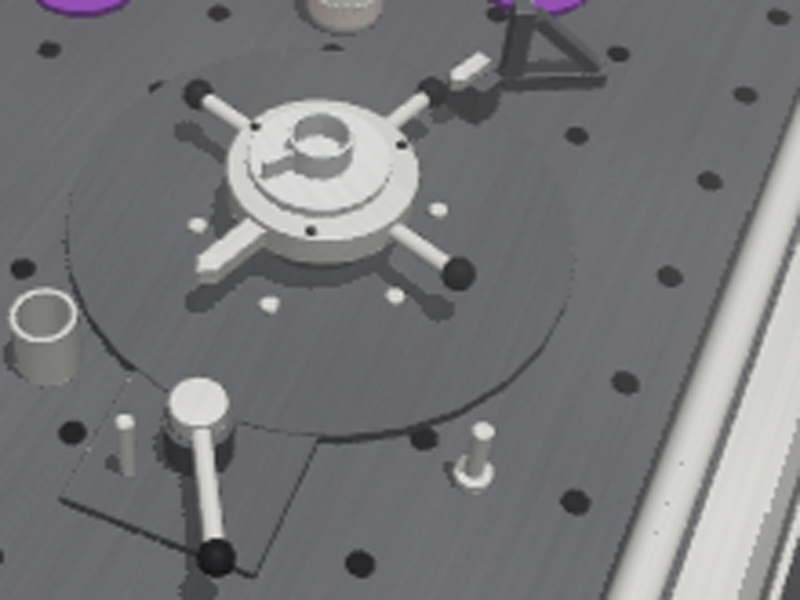

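View pics/top0.png

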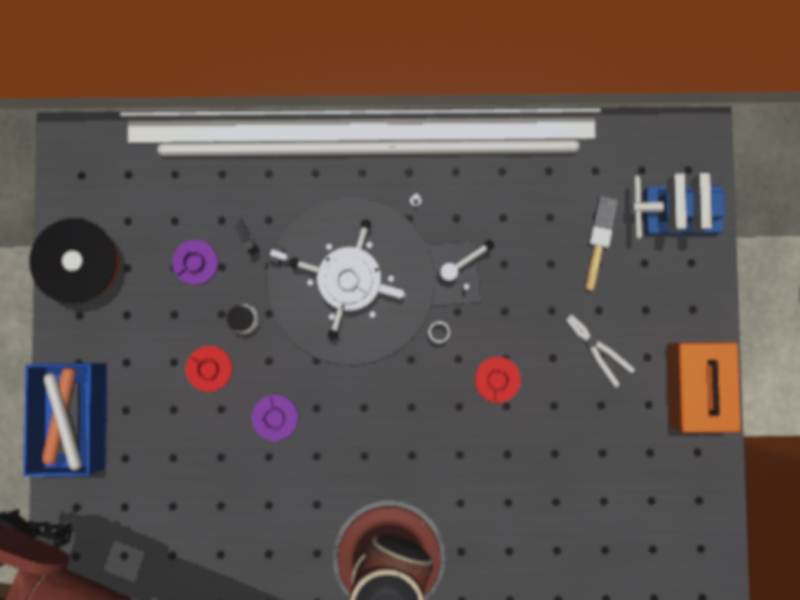

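The top crop shows the pointer tip at (455,345), balls at (344,148), (143,256) and (252,456), and the index wedge's inner end near (127,243). The lever hub is at (577,281), its knob at (690,206), and the stop pin at (626,322). The pointer is roughly opposite the index. Next I'll back-project these points and check them against the given sizes.

```bash
cat > h.py <<'E'
import numpy as np,cv2
def bp(f,u,v,z):
    T=f['camera_from_world'];R,t=T[:3,:3],T[:3,3]
    c=-R.T@t; d=R.T@np.linalg.inv(f['mtx'])@[u,v,1]
    return c+d*(z-c[2])/d[2]
def pj(f,p):
    T=f['camera_from_world'];q=f['mtx']@(T[:3,:3]@np.array(p)+T[:3,3]);return q[:2]/q[2]
E
python3 - <<'E'
from h import *;import pickle
f=pickle.load(open('f0.pkl','rb'));o=f['top'];s=f['scene']
P=dict(ptr=(455,345,.055),b1=(344,148,.055),b2=(143,256,.055),b3=(252,456,.055),idx=(127,243,.055),hub=(577,281,.064),knob=(690,206,.055),pin=(626,322,.066),bolt=(485,76,.054),pipe=(549,449,.05))
W={k:bp(o,(x+.5)/4-.5+170,(y+.5)/4-.5+120,z)[:2] for k,(x,y,z) in P.items()}
S=dict(ptr=(200,268,.055),b1=(198,94,.055),b2=(432,91,.055),b3=(459,273,.055),idx=(452,78,.055),hub=(198,396,.064),knob=(216,557,.055),pin=(125,421,.066),bolt=(483,430,.054),pipe=(43,308,.05))
V={k:bp(s,(x+.5)/800*220-.5+235,(y+.5)/600*165-.5+150,z)[:2] for k,(x,y,z) in S.items()}
for W in(W,V):
    for k in W: print(k,W[k].round(4),end=' ')
    c=(W['b1']+W['b3'])/2;print('\nc',c)
    for k in W: d=W[k]-c;print(k,round(np.hypot(*d),4),round(np.degrees(np.arctan2(d[1],d[0])),1))
    for k in('knob','pin'): d=W[k]-W['hub'];print('h',k,np.hypot(*d),np.degrees(np.arctan2(d[1],d[0])))
E
```

```text
ptr [ 0.5475 -0.0375] b1 [0.6937 0.0427] b2 [0.6152 0.1907] b3 [0.4678 0.1115] idx [0.6249 0.2024] hub [ 0.5928 -0.127 ] knob [ 0.6483 -0.2115] pin [ 0.5623 -0.1621] bolt [ 0.7465 -0.0618] pipe [ 0.4708 -0.1057] 
c [0.58075963 0.07707687]
ptr 0.1193 -106.2
b1 0.1181 -16.9
b2 0.1188 73.1
b3 0.1181 163.1
idx 0.1329 70.6
hub 0.2044 -86.6
knob 0.2964 -76.8
pin 0.2399 -94.4
bolt 0.2162 -40.0
pipe 0.2133 -121.0
h knob 0.10112186621777244 -56.72653136553001
h pin 0.046545977974446415 -130.97196472746305
ptr [ 0.5399 -0.0297] b1 [0.4639 0.1126] b2 [0.6121 0.1924] b3 [0.6907 0.0439] idx [0.6198 0.2115] hub [ 0.5882 -0.1246] knob [ 0.6449 -0.2111] pin [ 0.5587 -0.1617] bolt [ 0.7473 -0.0615] pipe [ 0.4637 -0.102 ] 
c [0.57730881 0.07825065]
ptr 0.1142 -109.1
b1 0.1185 163.1
b2 0.1193 73.1
b3 0.1185 -16.9
idx 0.1398 72.3
hub 0.2032 -86.9
knob 0.2971 -76.9
pin 0.2406 -94.4
bolt 0.2201 -39.4
pipe 0.213 -122.2
h knob 0.10337406430098131 -56.75673953640965
h pin 0.04734648739626341 -128.51081612473456
```

Both views agree:
- **Axis:** about (0.580, 0.077).
- **Pointer:** about -107°.
- **Index:** about 71°.
- **Positioner yaw:** about 3°.
- **Lever:** about -56.7°, so it is open.

I'll push the bar at 163° clockwise by about 182°, with the jaws shut.

>>> {"method": "apply_moves", "body": {
  "series": [
    {"dx": -30,"dy": -29,"jaw": 1},
    {"dx": -60,"dy": -58,"jaw": 1},
    {"dx": -90,"dy": -86,"jaw": 1},
    {"dx": -118,"dy": -113,"jaw": 1},
    {"dx": -146,"dy": -140,"jaw": 1}
  ]
}}

```text
invalid input at $.series[0]: expected keys jaw, dx, dy, dz, turn
```

>>> {"method": "apply_moves", "body": {
  "series": [
    {"dx": -28,"dy": -27,"jaw": 1},
    {"dx": -56,"dy": -54,"jaw": 1},
    {"dx": -84,"dy": -81,"jaw": 1},
    {"dx": -112,"dy": -108,"jaw": 1},
    {"dx": -140,"dy": -135,"jaw": 1}
  ]
}}

```text
invalid input at $.series[0]: expected keys jaw, dx, dy, dz, turn
```

```bash
cat >> h.py <<'E'
def tool(s):
    from scipy.spatial.transform import Rotation as Ro
    w,x,y,z=s['tool_rot'];X=Ro.from_quat([x,y,z,w]).as_matrix()
    return s['tool_pos'],np.degrees(np.arctan2(X[1,0],X[0,0]))
def go(s,x,y,z,phi):
    p,f=tool(s);a=np.radians(f);d=np.array([x,y])-p[:2]
    print('t',round(s['time'],2),'pos',p.round(4),'phi',round(f,1),'j',np.round(s['joint_pos'],2),'F',np.round(s['contact_force'],1))
    print('-> dx %.0f dy %.0f dz %.0f turn %.3f'%(1e3*d@[np.cos(a),np.sin(a)],1e3*d@[np.sin(a),-np.cos(a)],1e3*(p[2]-z),np.radians((f-phi+180)%360-180)))
E
python3 -c "
from h import *;from plant import state
go(state(),.4851,.0746,.055,163)"
```

```text
t 0.6 pos [0.1387 0.6094 0.22  ] phi 167.2 j [ 1.23  0.05  1.61  0.    1.48 -0.12] F [-0.2  0.4 -0.1]
-> dx -456 dy -445 dz 165 turn 0.073
```

All five keys are required in every row.

>>> {"method": "apply_moves", "body": {
  "series": [
    {"dx": -29,"dy": -28,"dz": 0,"turn": 0.02,"jaw": 1},
    {"dx": -58,"dy": -56,"dz": 0,"turn": 0.04,"jaw": 1},
    {"dx": -87,"dy": -85,"dz": 0,"turn": 0.06,"jaw": 1},
    {"dx": -116,"dy": -113,"dz": 0,"turn": 0.073,"jaw": 1},
    {"dx": -145,"dy": -141,"dz": 0,"turn": 0.073,"jaw": 1}
  ]
}}

```text
time: 1.02
tool_pos: [0.2494, 0.4382, 0.22]
tool_rot: [0.0, 0.148, 0.989, 0.0]
contact_force: [1.5, -0.0, -0.6]
gripper_width: 0.303
grasp_force: 0.0
```

```bash
python3 -c "
from h import *;from plant import state
go(state(),.4851,.0746,.055,163)"
```

```text
t 1.02 pos [0.2494 0.4382 0.22  ] phi 163.0 j [ 0.91 -0.24  1.89 -0.    1.5  -0.37] F [ 1.5 -0.  -0.6]
-> dx -332 dy -279 dz 165 turn 0.000
```

>>> {"method": "apply_moves", "body": {
  "series": [
    {"dx": -31,"dy": -26,"dz": 0,"turn": 0,"jaw": 1},
    {"dx": -62,"dy": -52,"dz": 0,"turn": 0,"jaw": 1},
    {"dx": -93,"dy": -78,"dz": 0,"turn": 0,"jaw": 1},
    {"dx": -124,"dy": -104,"dz": 0,"turn": 0,"jaw": 1},
    {"dx": -155,"dy": -130,"dz": 0,"turn": 0,"jaw": 1}
  ]
}}

```text
time: 1.43
tool_pos: [0.3597, 0.2684, 0.2203]
tool_rot: [0.001, 0.148, 0.989, 0.0]
contact_force: [1.5, -0.4, 0.3]
gripper_width: 0.001
grasp_force: 0.0
```

>>> {"method": "apply_moves", "body": {
  "series": [
    {"dx": -31,"dy": -26,"dz": 0,"turn": 0,"jaw": 1},
    {"dx": -62,"dy": -52,"dz": 0,"turn": 0,"jaw": 1},
    {"dx": -93,"dy": -78,"dz": 0,"turn": 0,"jaw": 1},
    {"dx": -124,"dy": -104,"dz": 0,"turn": 0,"jaw": 1},
    {"dx": -155,"dy": -130,"dz": 0,"turn": 0,"jaw": 1}
  ]
}}

```text
time: 1.85
tool_pos: [0.47, 0.0985, 0.2204]
tool_rot: [0.001, 0.148, 0.989, 0.0]
contact_force: [1.2, -0.5, -0.4]
gripper_width: -0.002
grasp_force: 0.0
```

```bash
python3 -c "
from h import *;from plant import state
go(state(),.4851,.0746,.055,163)"
```

```text
t 1.85 pos [0.47   0.0985 0.2204] phi 163.0 j [ 0.05 -0.31  1.94  0.    1.51 -1.22] F [ 1.2 -0.5 -0.4]
-> dx -21 dy -18 dz 165 turn -0.000
```

>>> {"method": "apply_moves", "body": {
  "series": [
    {"dx": -21,"dy": -18,"dz": 20,"turn": 0,"jaw": 1},
    {"dx": -21,"dy": -18,"dz": 60,"turn": 0,"jaw": 1},
    {"dx": -21,"dy": -18,"dz": 100,"turn": 0,"jaw": 1},
    {"dx": -21,"dy": -18,"dz": 135,"turn": 0,"jaw": 1},
    {"dx": -21,"dy": -18,"dz": 165,"turn": 0,"jaw": 1}
  ]
}}

```text
time: 2.27
tool_pos: [0.483, 0.0767, 0.0524]
tool_rot: [-0.001, 0.148, 0.989, -0.0]
contact_force: [0.1, -0.0, -0.1]
gripper_width: 0.001
grasp_force: 0.0
```

```bash
cat >> h.py <<'E'
C=np.array([.5795,.0772])
def arc(s,ths,r=.090,off=.0205,side=1,z=.055):
    """rows (from present pose) for a finger beside a bar at angles ths (deg)"""
    p,f=tool(s);a=np.radians(f)
    print('t',round(s['time'],2),'pos',p.round(4),'phi',round(f,1),'F',np.round(s['contact_force'],1))
    for th in ths:
        b=np.radians(th);q=C+r*np.array([np.cos(b),np.sin(b)])+side*off*np.array([-np.sin(b),np.cos(b)])
        d=q-p[:2];ph=th
        print('th %.1f dx %.0f dy %.0f dz %.0f turn %.3f'%(th,1e3*d@[np.cos(a),np.sin(a)],1e3*d@[np.sin(a),-np.cos(a)],1e3*(p[2]-z),np.radians((f-ph+180)%360-180)))
E
python3 -c "
from h import *;from plant import state
arc(state(),[163,158,152,146,140,134])"
```

```text
t 2.27 pos [0.483  0.0767 0.0524] phi 162.9 F [ 0.1 -0.  -0.1]
th 163.0 dx -2 dy 8 dz -3 turn -0.001
th 158.0 dx -1 dy 16 dz -3 turn 0.086
th 152.0 dx 0 dy 26 dz -3 turn 0.191
th 146.0 dx -0 dy 35 dz -3 turn 0.296
th 140.0 dx -1 dy 45 dz -3 turn 0.401
th 134.0 dx -3 dy 54 dz -3 turn 0.505
```

>>> {"method": "apply_moves", "body": {
  "series": [
    {"dx": -2,"dy": 8,"dz": -3,"turn": 0,"jaw": 1},
    {"dx": -1,"dy": 16,"dz": -3,"turn": 0.086,"jaw": 1},
    {"dx": 0,"dy": 26,"dz": -3,"turn": 0.19,"jaw": 1},
    {"dx": 0,"dy": 35,"dz": -3,"turn": 0.295,"jaw": 1},
    {"dx": -1,"dy": 45,"dz": -3,"turn": 0.4,"jaw": 1}
  ]
}}

```text
time: 2.68
tool_pos: [0.5, 0.1209, 0.0607]
tool_rot: [0.002, 0.344, 0.939, 0.001]
contact_force: [0.1, 0.8, -0.3]
gripper_width: 0.001
grasp_force: 0.0
```

```bash
python3 - <<'E'
from h import *;from plant import state,grab_frame
arc(state(),[140,134,128,122,116,110])
f=grab_frame('top');cv2.imwrite('pics/t1.png',cv2.resize(f['pixels'][120:270,170:370,::-1],(800,600),interpolation=cv2.INTER_CUBIC))
E
```

```text
t 2.68 pos [0.5    0.1209 0.0607] phi 139.8 F [ 0.1  0.8 -0.3]
th 140.0 dx 1 dy -3 dz 6 turn -0.004
th 134.0 dx 3 dy 7 dz 6 turn 0.101
th 128.0 dx 3 dy 16 dz 6 turn 0.206
th 122.0 dx 3 dy 26 dz 6 turn 0.311
th 116.0 dx 2 dy 36 dz 6 turn 0.415
th 110.0 dx -1 dy 45 dz 6 turn 0.520
```

View pics/t1.png

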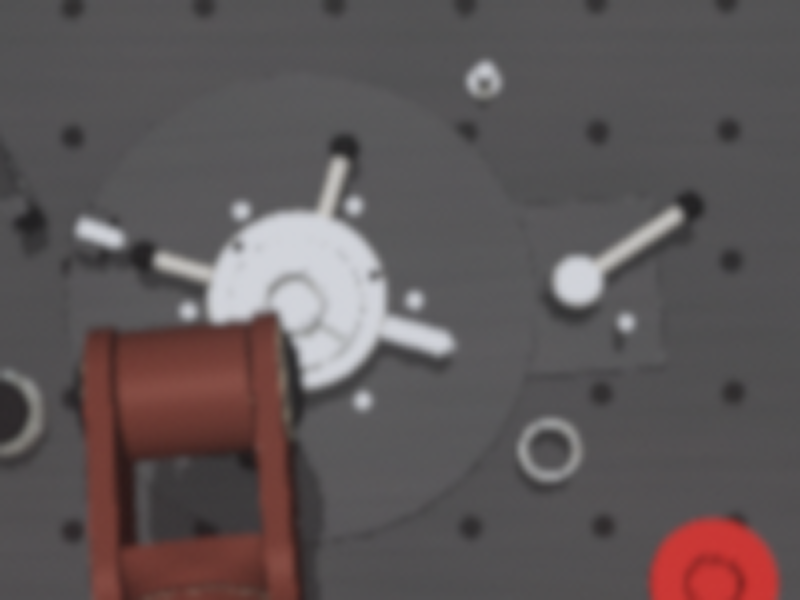

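The turntable has not moved and there was no contact force, although the measured TCP is past the bar. I'll look before going on.

```bash
python3 - <<'E'
from h import *;from plant import state,grab_frame
import pickle
s=grab_frame('scene');w=grab_frame('wrist');print(tool(state()))
pickle.dump((s,w),open('f1.pkl','wb'))
a=cv2.resize(s['pixels'][130:300,235:435,::-1],(400,340),interpolation=cv2.INTER_CUBIC)
b=cv2.resize(w['pixels'][:,:,::-1],(400,300))
cv2.imwrite('pics/m1.png',np.hstack([a,np.vstack([b,np.zeros((40,400,3),np.uint8)])]))
print(pj(s,state()['tool_pos']))
E
```

```text
(array([0.49975501, 0.12066029, 0.0602627 ]), np.float64(140.3059662229509))
[302.76894851 176.54265737]
```

View pics/m1.png

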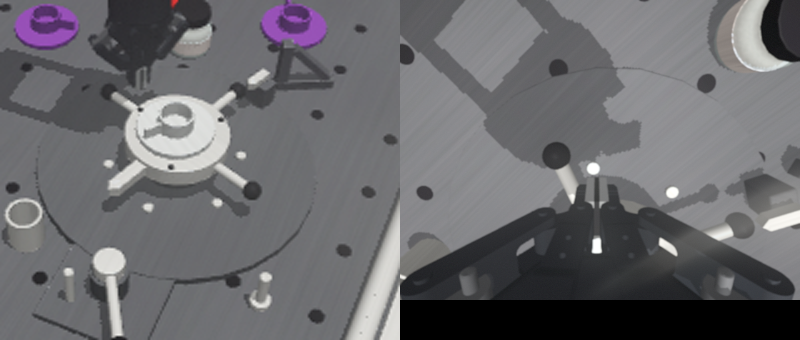

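The wrist and scene views put the finger on the clockwise side of the bar, with the table unmoved. I suspect the fingertip's real height, so I'll zoom in with projected heights marked.

```bash
python3 - <<'E'
from h import *;from plant import state
import pickle
s,w=pickle.load(open('f1.pkl','rb'));p=state()['tool_pos']
x0,y0,k=275,150,10
a=cv2.resize(s['pixels'][y0:y0+55,x0:x0+50,::-1],(500,550),interpolation=cv2.INTER_NEAREST)
for z,c in((.03,(0,0,255)),(.041,(0,255,0)),(.06,(255,0,0))):
    q=((pj(s,[p[0],p[1],z])-[x0,y0]+.5)*k).astype(int);cv2.circle(a,tuple(int(v) for v in q),4,c,-1);print(z,q)
b=np.radians(163)
for r in(.07,.09,.118):
    q=((pj(s,[*(C+r*np.array([np.cos(b),np.sin(b)])),.055])-[x0,y0]+.5)*k).astype(int);cv2.circle(a,tuple(int(v) for v in q),4,(0,255,255),-1)
cv2.imwrite('pics/z1.png',a)
E
```

```text
0.03 [280 352]
0.041 [281 322]
0.06 [282 271]
```

View pics/z1.png

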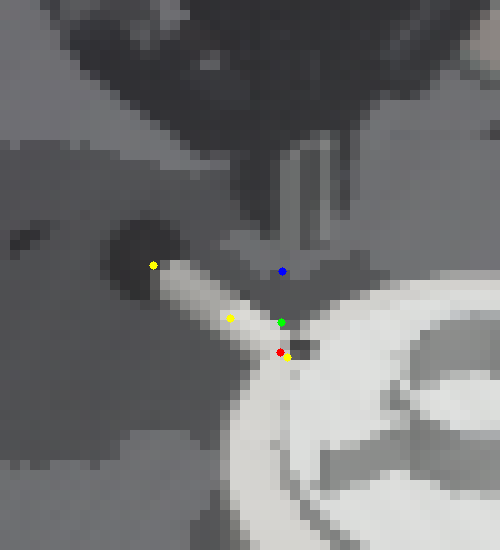

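```bash
python3 - <<'E'
from h import *;from plant import state
import pickle
s,w=pickle.load(open('f1.pkl','rb'));p=state()['tool_pos']
for z in(.03,.041,.05,.06,.07,.08):
    q=bp(s,275+30.5-.5,150+24.5-.5,z);print(z,q.round(4),'scene; wrist proj',pj(w,q).round(0))
print('wrist cam of TCP,tip',pj(w,p),pj(w,p-[0,0,.019]))
print('wrist cam of b3 ball',pj(w,[*(C+.118*np.array([np.cos(np.radians(163)),np.sin(np.radians(163))])),.055]))
T=w['camera_from_world'];print('cam pos',-T[:3,:3].T@T[:3,3])
x0,y0=190,190
cv2.imwrite('pics/z2.png',cv2.resize(w['pixels'][190:370,180:420,::-1],(800,600),interpolation=cv2.INTER_CUBIC))
E
```

```text
0.03 [0.4876 0.1599 0.03  ] scene; wrist proj [311. 184.]
0.041 [0.4924 0.1497 0.041 ] scene; wrist proj [304. 205.]
0.05 [0.4963 0.1413 0.05  ] scene; wrist proj [298. 223.]
0.06 [0.5006 0.132  0.06  ] scene; wrist proj [291. 245.]
0.07 [0.5049 0.1227 0.07  ] scene; wrist proj [284. 269.]
0.08 [0.5093 0.1134 0.08  ] scene; wrist proj [275. 295.]
wrist cam of TCP,tip [274.37008833 256.30087196] [274.35528384 243.084912  ]
wrist cam of b3 ball [223.60305634 219.64714797]
cam pos [0.44489792 0.16631136 0.21296005]
```

View pics/z2.png

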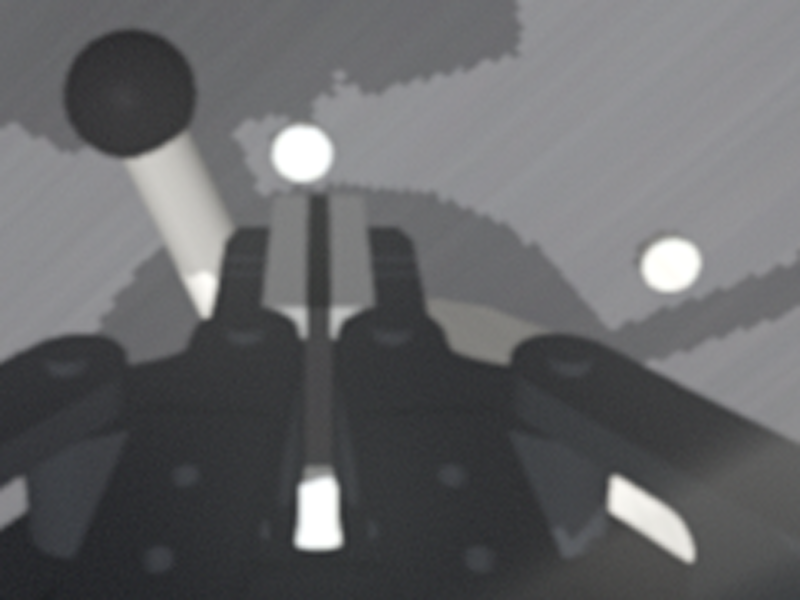

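Intersecting the wrist and scene rays puts the shut fingertips at z ≈ 0.062–0.072 with the TCP at 0.060. They don't reach 19 mm ahead of the TCP, so the finger passed just over the bar. I'll hop back and go about 25 mm deeper. The gripper body should still clear, because at r = 92 mm it stays outside the flange tube.

```bash
python3 -c "
from h import *;from plant import state
arc(state(),[163],r=.092,off=.031,z=.085)
arc(state(),[163],r=.092,off=.031,z=.038)"
```

```text
t 2.83 pos [0.4998 0.1207 0.0603] phi 140.3 F [-0.6 -0.3  0.8]
th 163.0 dx -16 dy -47 dz -25 turn -0.396
t 2.83 pos [0.4998 0.1207 0.0603] phi 140.3 F [-0.6 -0.3  0.8]
th 163.0 dx -16 dy -47 dz 22 turn -0.396
```

>>> {"method": "apply_moves", "body": {
  "series": [
    {"dx": 0,"dy": 0,"dz": -25,"turn": 0,"jaw": 1},
    {"dx": -5,"dy": -15,"dz": -25,"turn": -0.12,"jaw": 1},
    {"dx": -10,"dy": -32,"dz": -25,"turn": -0.24,"jaw": 1},
    {"dx": -16,"dy": -47,"dz": -25,"turn": -0.36,"jaw": 1},
    {"dx": -16,"dy": -47,"dz": -25,"turn": -0.396,"jaw": 1}
  ]
}}

```text
time: 3.25
tool_pos: [0.48, 0.0715, 0.0841]
tool_rot: [0.001, 0.147, 0.989, -0.0]
contact_force: [-0.4, -0.3, -0.2]
gripper_width: 0.001
grasp_force: 0.0
```

>>> {"method": "apply_moves", "body": {
  "series": [
    {"dx": 0,"dy": 0,"dz": 20,"turn": 0,"jaw": 1},
    {"dx": 0,"dy": 0,"dz": 35,"turn": 0,"jaw": 1},
    {"dx": 0,"dy": 0,"dz": 47,"turn": 0,"jaw": 1},
    {"dx": 0,"dy": 0,"dz": 47,"turn": 0,"jaw": 1}
  ]
}}

```text
time: 3.58
tool_pos: [0.4784, 0.0732, 0.0339]
tool_rot: [-0.002, 0.149, 0.989, -0.0]
contact_force: [0.0, 0.8, 0.2]
gripper_width: 0.001
grasp_force: 0.0
```

```bash
python3 - <<'E'
from h import *;from plant import state,grab_frame
arc(state(),[163,160,155,150,145,140],r=.092,z=.038)
s=grab_frame('scene');p=state()['tool_pos']
x0,y0,k=265,135,8
a=cv2.resize(s['pixels'][y0:y0+65,x0:x0+80,::-1],None,fx=k,fy=k,interpolation=cv2.INTER_NEAREST)
for z,c in((.038,(0,0,255)),(.019,(0,255,0))):
    q=((pj(s,[p[0],p[1],z])-[x0,y0]+.5)*k).astype(int);cv2.circle(a,tuple(int(v) for v in q),3,c,-1);print(z,q)
cv2.imwrite('pics/z3.png',a)
E
```

```text
t 3.58 pos [0.4784 0.0732 0.0339] phi 162.8 F [0.  0.8 0.2]
th 163.0 dx -4 dy 13 dz -4 turn -0.003
th 160.0 dx -3 dy 18 dz -4 turn 0.049
th 155.0 dx -2 dy 26 dz -4 turn 0.137
th 150.0 dx -1 dy 34 dz -4 turn 0.224
th 145.0 dx -2 dy 42 dz -4 turn 0.311
th 140.0 dx -3 dy 50 dz -4 turn 0.399
0.038 [182 456]
0.019 [183 496]
```

View pics/z3.png

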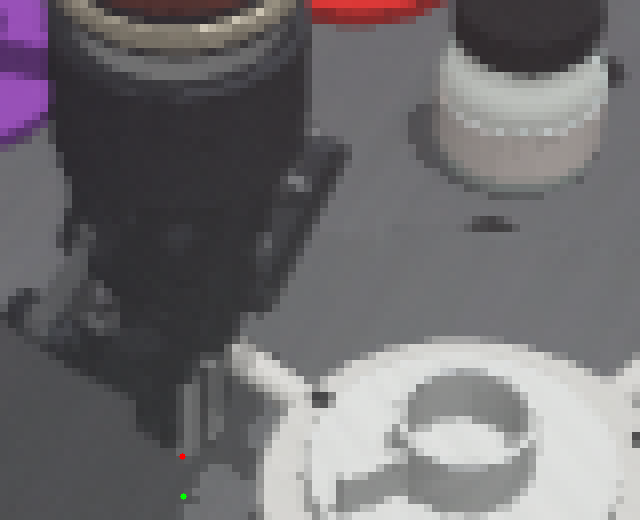

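The tip is now near z ≈ 0.037, beside the bar on its counter-clockwise side. Next I'll push clockwise along the arc.

>>> {"method": "apply_moves", "body": {
  "series": [
    {"dx": -4,"dy": 10,"dz": 0,"turn": 0,"jaw": 1},
    {"dx": -3,"dy": 18,"dz": 0,"turn": 0.05,"jaw": 1},
    {"dx": -2,"dy": 26,"dz": 0,"turn": 0.137,"jaw": 1},
    {"dx": -1,"dy": 34,"dz": 0,"turn": 0.224,"jaw": 1},
    {"dx": -2,"dy": 42,"dz": 0,"turn": 0.31,"jaw": 1}
  ]
}}

```text
time: 4.05
tool_pos: [0.4958, 0.1128, 0.0374]
tool_rot: [0.001, 0.302, 0.953, -0.001]
contact_force: [-1.2, -5.1, 1.3]
gripper_width: -0.001
grasp_force: 2.5
```

```bash
cat >> h.py <<'E'
def bars(f):
    """turntable pointer angle by locating the black balls: dark blobs at r=118 in the top picture"""
    g=cv2.GaussianBlur(cv2.cvtColor(f['pixels'],cv2.COLOR_RGB2GRAY),(3,3),0).astype(np.float32)
    A=np.radians(np.arange(0,360,.5));P=[pj(f,[C[0]+.118*np.cos(a),C[1]+.118*np.sin(a),.055]) for a in A]
    return A,cv2.remap(g,np.array([[p[0] for p in P]],np.float32),np.array([[p[1] for p in P]],np.float32),cv2.INTER_LINEAR)[0]
def angle(f,guess,half=40):
    """pointer angle whose model best explains dark balls (+90,180,270) and bright bars at r=75..100"""
    g=cv2.cvtColor(f['pixels'],cv2.COLOR_RGB2GRAY).astype(np.float32)
    def smp(r,a):
        p=[pj(f,[C[0]+r*np.cos(x),C[1]+r*np.sin(x),.055]) for x in a]
        return cv2.remap(g,np.array([[q[0] for q in p]],np.float32),np.array([[q[1] for q in p]],np.float32),cv2.INTER_LINEAR)[0]
    G=np.arange(guess-half,guess+half,.5);sc=[]
    for t in G:
        a=np.radians(t+np.array([0,90,180,270]))
        v=sum(np.minimum(smp(r,a),200) for r in(.075,.085,.095))/3
        sc.append(np.sort(v)[1:].sum()-np.sort(smp(.118,a[1:]))[:2].sum()+smp(.108,a[:1])[0])
    sc=np.array(sc);i=sc.argmax();w=np.clip(sc-sc.max()+60,0,None)*(abs(G-G[i])<5)
    return (w*G).sum()/w.sum(),sc.max()
E
python3 - <<'E'
from h import *;from plant import state,grab_frame
import pickle
print(angle(pickle.load(open('f0.pkl','rb'))['top'],-107))
print(angle(grab_frame('top'),-125))
arc(state(),[145,139,133,127,121,115],r=.092,z=.036)
E
```

```text
(np.float64(-106.80792769127994), np.float32(693.3832))
(np.float64(-125.62805644635675), np.float32(686.53064))
t 4.1 pos [0.4966 0.1143 0.0376] phi 144.7 F [-0.9  0.8  0.6]
th 145.0 dx 3 dy -3 dz 2 turn -0.005
th 139.0 dx 4 dy 6 dz 2 turn 0.099
th 133.0 dx 5 dy 16 dz 2 turn 0.204
th 127.0 dx 5 dy 26 dz 2 turn 0.309
th 121.0 dx 3 dy 36 dz 2 turn 0.413
th 115.0 dx 1 dy 45 dz 2 turn 0.518
```

The table is turning: the pointer is at -125.6° and the contact force was about 5 N. I'll continue along the arc.

>>> {"method": "apply_moves", "body": {
  "series": [
    {"dx": 3,"dy": 6,"dz": 1,"turn": 0.1,"jaw": 1},
    {"dx": 4,"dy": 16,"dz": 1,"turn": 0.204,"jaw": 1},
    {"dx": 4,"dy": 26,"dz": 1,"turn": 0.31,"jaw": 1},
    {"dx": 3,"dy": 36,"dz": 1,"turn": 0.413,"jaw": 1},
    {"dx": 1,"dy": 45,"dz": 1,"turn": 0.518,"jaw": 1}
  ]
}}

```text
time: 4.52
tool_pos: [0.521, 0.1504, 0.0367]
tool_rot: [0.001, 0.536, 0.844, -0.0]
contact_force: [-2.3, -5.4, 2.1]
gripper_width: 0.003
grasp_force: 2.7
```

```bash
python3 - <<'E'
from h import *;from plant import state,grab_frame
print(angle(grab_frame('top'),-155))
arc(state(),[115,109,103,97,91,85],r=.092,z=.036)
E
```

```text
(np.float64(-153.43582753714128), np.float32(686.235))
t 4.57 pos [0.5224 0.1517 0.037 ] phi 115.0 F [ 0.1 -0.3  0.3]
th 115.0 dx 0 dy -0 dz 1 turn 0.000
th 109.0 dx 2 dy 10 dz 1 turn 0.105
th 103.0 dx 3 dy 19 dz 1 turn 0.209
th 97.0 dx 2 dy 29 dz 1 turn 0.314
th 91.0 dx 1 dy 39 dz 1 turn 0.419
th 85.0 dx -2 dy 49 dz 1 turn 0.524
```

>>> {"method": "apply_moves", "body": {
  "series": [
    {"dx": 2,"dy": 10,"dz": 0,"turn": 0.105,"jaw": 1},
    {"dx": 3,"dy": 19,"dz": 0,"turn": 0.209,"jaw": 1},
    {"dx": 2,"dy": 29,"dz": 0,"turn": 0.314,"jaw": 1},
    {"dx": 1,"dy": 39,"dz": 0,"turn": 0.419,"jaw": 1},
    {"dx": -2,"dy": 49,"dz": 0,"turn": 0.524,"jaw": 1}
  ]
}}

```text
time: 4.98
tool_pos: [0.5649, 0.1702, 0.0362]
tool_rot: [-0.0, 0.736, 0.677, -0.0]
contact_force: [-5.2, -1.2, 5.0]
gripper_width: -0.004
grasp_force: 3.0
```

```bash
python3 - <<'E'
from h import *;from plant import state,grab_frame
print(angle(grab_frame('top'),-185))
arc(state(),[85,79,73,67,61,55],r=.092,z=.036)
E
```

```text
(np.float64(-182.79582948462684), np.float32(694.8317))
t 5.03 pos [0.5674 0.1704 0.0366] phi 85.0 F [0.9 0.1 0.7]
th 85.0 dx 0 dy -0 dz 1 turn 0.001
th 79.0 dx 2 dy 9 dz 1 turn 0.106
th 73.0 dx 2 dy 19 dz 1 turn 0.210
th 67.0 dx 2 dy 29 dz 1 turn 0.315
th 61.0 dx 1 dy 39 dz 1 turn 0.420
th 55.0 dx -2 dy 48 dz 1 turn 0.524
```

>>> {"method": "apply_moves", "body": {
  "series": [
    {"dx": 2,"dy": 10,"dz": 0,"turn": 0.105,"jaw": 1},
    {"dx": 3,"dy": 19,"dz": 0,"turn": 0.209,"jaw": 1},
    {"dx": 2,"dy": 29,"dz": 0,"turn": 0.314,"jaw": 1},
    {"dx": 1,"dy": 39,"dz": 0,"turn": 0.419,"jaw": 1},
    {"dx": -2,"dy": 49,"dz": 0,"turn": 0.524,"jaw": 1}
  ]
}}

```text
time: 5.45
tool_pos: [0.6133, 0.165, 0.0359]
tool_rot: [-0.001, 0.886, 0.464, 0.0]
contact_force: [-4.6, 2.6, 2.8]
gripper_width: -0.0
grasp_force: 2.7
```

```bash
python3 - <<'E'
from h import *;from plant import state,grab_frame
print(angle(grab_frame('top'),-213))
arc(state(),[55,49,43,37,31,25],r=.092,z=.036)
E
```

```text
(np.float64(-210.87448184695998), np.float32(464.66144))
t 5.5 pos [0.6155 0.1638 0.0362] phi 55.1 F [-0.1 -1.2  0.4]
th 55.0 dx 0 dy -0 dz 0 turn 0.002
th 49.0 dx 2 dy 9 dz 0 turn 0.106
th 43.0 dx 3 dy 19 dz 0 turn 0.211
th 37.0 dx 2 dy 29 dz 0 turn 0.316
th 31.0 dx 1 dy 39 dz 0 turn 0.420
th 25.0 dx -2 dy 48 dz 0 turn 0.525
```

>>> {"method": "apply_moves", "body": {
  "series": [
    {"dx": 2,"dy": 10,"dz": 0,"turn": 0.105,"jaw": 1},
    {"dx": 3,"dy": 19,"dz": 0,"turn": 0.209,"jaw": 1},
    {"dx": 2,"dy": 29,"dz": 0,"turn": 0.314,"jaw": 1},
    {"dx": 1,"dy": 39,"dz": 0,"turn": 0.419,"jaw": 1},
    {"dx": -2,"dy": 49,"dz": 0,"turn": 0.524,"jaw": 1}
  ]
}}

```text
time: 5.92
tool_pos: [0.6528, 0.1358, 0.0358]
tool_rot: [-0.001, 0.976, 0.22, 0.001]
contact_force: [-1.3, 4.0, 1.9]
gripper_width: -0.005
grasp_force: 2.4
```

```bash
python3 - <<'E'
from h import *;from plant import state,grab_frame
print(angle(grab_frame('top'),-243),state()['joint_pos'].__repr__())
arc(state(),[25,19,13,7,1,-5,-10],r=.092,z=.036)
E
```

```text
(np.float64(-241.4283659638707), np.float32(442.60284)) array([8.98887183e-02, 3.16207135e-01, 1.63699460e+00, 5.26952613e-04,
       1.18564950e+00, 1.22218234e+00])
t 5.97 pos [0.6542 0.1336 0.036 ] phi 25.1 F [ 0.4 -1.4  0.4]
th 25.0 dx 0 dy -1 dz -0 turn 0.002
th 19.0 dx 2 dy 9 dz -0 turn 0.107
th 13.0 dx 3 dy 19 dz -0 turn 0.211
th 7.0 dx 2 dy 28 dz -0 turn 0.316
th 1.0 dx 1 dy 38 dz -0 turn 0.421
th -5.0 dx -2 dy 48 dz -0 turn 0.526
th -10.0 dx -5 dy 56 dz -0 turn 0.613
```

>>> {"method": "apply_moves", "body": {
  "series": [
    {"dx": 2,"dy": 10,"dz": 0,"turn": 0.105,"jaw": 1},
    {"dx": 3,"dy": 19,"dz": 0,"turn": 0.209,"jaw": 1},
    {"dx": 2,"dy": 29,"dz": 0,"turn": 0.314,"jaw": 1},
    {"dx": 1,"dy": 39,"dz": 0,"turn": 0.419,"jaw": 1},
    {"dx": -2,"dy": 49,"dz": 0,"turn": 0.524,"jaw": 1}
  ]
}}

```text
time: 6.38
tool_pos: [0.6726, 0.0905, 0.0359]
tool_rot: [-0.001, 0.999, -0.04, 0.002]
contact_force: [2.0, 4.3, -0.4]
gripper_width: 0.003
grasp_force: 2.1
```

```bash
python3 - <<'E'
from h import *;from plant import state,grab_frame
import pickle
t=grab_frame('top');s=grab_frame('scene')
pickle.dump((t,s),open('f2.pkl','wb'))
print(angle(t,-273),angle(s,-273))
arc(state(),[-5,-10,-12,-14,-16,-18],r=.092,z=.036)
a=cv2.resize(t['pixels'][130:240,170:280,::-1],(400,400),interpolation=cv2.INTER_CUBIC)
b=cv2.resize(s['pixels'][150:250,280:380,::-1],(400,400),interpolation=cv2.INTER_CUBIC)
cv2.imwrite('pics/m2.png',np.hstack([a,b]))
E
```

```text
(np.float64(-271.3482968532991), np.float32(311.3626)) (np.float64(-273.33130226486674), np.float32(658.1657))
t 6.48 pos [0.6721 0.0883 0.0355] phi -4.5 F [-0.3 -0.   0.1]
th -5.0 dx 1 dy -1 dz -0 turn 0.009
th -10.0 dx 2 dy 7 dz -0 turn 0.097
th -12.0 dx 2 dy 10 dz -0 turn 0.132
th -14.0 dx 3 dy 13 dz -0 turn 0.166
th -16.0 dx 3 dy 17 dz -0 turn 0.201
th -18.0 dx 3 dy 20 dz -0 turn 0.236
```

View pics/m2.png

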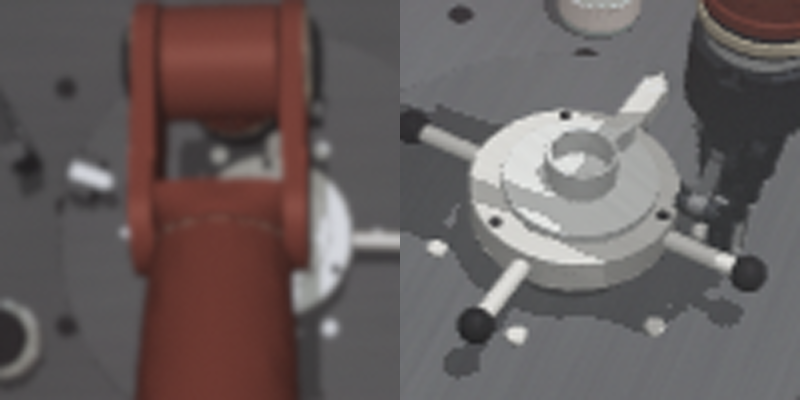

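In the scene view the pointer is at about 87° and the bar at about -2.5°. The arm hides the pointer in the top view. I'll get the index bearing more precisely from the unobstructed first pictures.

```bash
python3 - <<'E'
from h import *
import pickle
f=pickle.load(open('f0.pkl','rb'));f2=pickle.load(open('f2.pkl','rb'))
def blob(F,z,r0,r1,a0,a1,thr,dark=False):
    g=cv2.cvtColor(F['pixels'],cv2.COLOR_RGB2GRAY).astype(float);pts=[]
    for v in range(100,320):
        for u in range(150,420):
            d=bp(F,u,v,z)[:2]-C;r=np.hypot(*d)
            if r0<r<r1:
                a=np.degrees(np.arctan2(d[1],d[0]))
                if a0<=a<=a1:
                    w=(thr-g[v,u]) if dark else g[v,u]-thr
                    if w>0: pts.append((*d,w,r))
    P=np.array(pts);return P
for n in('top','scene'):
    P=blob(f[n],.058,.125,.175,55,85,150)
    c=np.average(P[:,:2],axis=0,weights=P[:,2]);print(n,'wedge n',len(P),'r',np.hypot(*c),'ang',np.degrees(np.arctan2(c[1],c[0])))
    bs=[]
    for k,b in(('b1',-16.9),('b2',73.1),('b3',163.1)):
        P=blob(f[n],.055,.103,.132,b-8,b+8,45,True)
        if len(P): c=np.average(P[:,:2],axis=0,weights=P[:,2]);bs.append(c);print(k,len(P),np.hypot(*c),np.degrees(np.arctan2(c[1],c[0])))
    print('centre fix mm',1e3*(bs[0]+bs[2])/2)
    P=blob(f[n],.060,.085,.122,-120,-95,140);c=np.average(P[:,:2],axis=0,weights=P[:,2]);print('ptr',len(P),np.hypot(*c),np.degrees(np.arctan2(c[1],c[0])))
P=blob(f2[1],.060,.085,.122,75,100,130);c=np.average(P[:,:2],axis=0,weights=P[:,2]);print('now scene ptr',len(P),np.hypot(*c),np.degrees(np.arctan2(c[1],c[0])))
E
```

```text
top wedge n 44 r 0.15446036344316127 ang 70.02484560075835
b1 15 0.12118298437025359 -17.215457176199106
b2 21 0.12042270743176285 72.9883347919838
b3 23 0.11898950330779359 163.41253343569494
centre fix mm [ 0.85802529 -0.9485206 ]
ptr 62 0.0991263255461439 -105.95455213937979
scene wedge n 46 r 0.15516364420468587 ang 72.05201529575754Traceback (most recent call last):
  File "<stdin>", line 22, in <module>
IndexError: list index out of range
```

>>> {"method": "apply_moves", "body": {
  "series": [
    {"dx": 1,"dy": 4,"dz": 0,"turn": 0.05,"jaw": 1},
    {"dx": 2,"dy": 8,"dz": 0,"turn": 0.1,"jaw": 1},
    {"dx": 2,"dy": 12,"dz": 0,"turn": 0.15,"jaw": 1},
    {"dx": 3,"dy": 16,"dz": 0,"turn": 0.19,"jaw": 1},
    {"dx": 3,"dy": 18,"dz": 0,"turn": 0.218,"jaw": 1}
  ]
}}

```text
time: 6.9
tool_pos: [0.6731, 0.0721, 0.0353]
tool_rot: [-0.001, 0.989, -0.147, 0.0]
contact_force: [0.7, 3.1, 0.6]
gripper_width: -0.002
grasp_force: 1.9
```

```bash
cat >> h.py <<'E'
def blob(F,z,r0,r1,a0,a1,thr):
    g=cv2.cvtColor(F['pixels'],cv2.COLOR_RGB2GRAY).astype(float);o=[]
    for v in range(100,320):
        for u in range(150,420):
            d=bp(F,u,v,z)[:2]-C;r=np.hypot(*d);a=np.degrees(np.arctan2(d[1],d[0]))
            if r0<r<r1 and a0<=a<=a1 and g[v,u]>thr: o.append((*d,g[v,u]-thr))
    P=np.array(o);c=np.average(P[:,:2],axis=0,weights=P[:,2]);return c,len(P)
E
python3 - <<'E'
from h import *;from plant import state,grab_frame
s=grab_frame('scene');t=grab_frame('top')
import pickle;pickle.dump((t,s),open('f3.pkl','wb'))
print(angle(s,-285),angle(t,-285))
for n,F in(('s',s),('t',t)):
    w,nw=blob(F,.058,.126,.175,60,82,140);p,m=blob(F,.060,.08,.122,60,92,150)
    an=lambda c:np.degrees(np.arctan2(c[1],c[0]))
    print(n,'wedge',nw,np.hypot(*w),an(w),'ptr',m,np.hypot(*p),an(p))
arc(state(),[-17,-19,-21],r=.092,z=.036)
E
```

```text
(np.float64(-280.0811035461873), np.float32(593.50195)) (np.float64(-283.33906209994495), np.float32(462.555))
s wedge 6 0.16408508690893575 74.78435156618701 ptr 51 0.0927582240300891 79.53056888069965
t wedge 54 0.154410915047422 70.03778149920676 ptr 34 0.10790180253684271 75.49183636262002
t 7.0 pos [0.6731 0.0717 0.0353] phi -16.9 F [0.4 2.3 1.2]
th -17.0 dx 1 dy 2 dz -1 turn 0.002
th -19.0 dx 2 dy 5 dz -1 turn 0.037
th -21.0 dx 2 dy 8 dz -1 turn 0.072
```

>>> {"method": "apply_moves", "body": {
  "series": [
    {"dx": 0,"dy": -10,"dz": 0,"turn": 0,"jaw": 1},
    {"dx": 0,"dy": -10,"dz": -40,"turn": 0,"jaw": 1},
    {"dx": 0,"dy": -10,"dz": -80,"turn": 0,"jaw": 1},
    {"dx": 0,"dy": 20,"dz": -100,"turn": 0,"jaw": 1},
    {"dx": 3,"dy": 60,"dz": -110,"turn": 0,"jaw": 1}
  ]
}}

```text
time: 7.42
tool_pos: [0.6609, 0.0147, 0.1505]
tool_rot: [-0.0, 0.989, -0.146, 0.004]
contact_force: [0.7, -0.1, -0.4]
gripper_width: -0.003
grasp_force: 0.0
```

>>> {"method": "apply_moves", "body": {
  "series": [
    {"dx": 4,"dy": 40,"dz": 0,"turn": 0,"jaw": 1},
    {"dx": 8,"dy": 80,"dz": 0,"turn": 0,"jaw": 1},
    {"dx": 12,"dy": 120,"dz": 0,"turn": 0,"jaw": 1},
    {"dx": 16,"dy": 160,"dz": 0,"turn": 0,"jaw": 1},
    {"dx": 20,"dy": 200,"dz": 0,"turn": 0,"jaw": 1}
  ]
}}

```text
time: 7.83
tool_pos: [0.6175, -0.1857, 0.145]
tool_rot: [0.0, 0.989, -0.148, 0.0]
contact_force: [0.8, 0.8, 0.6]
gripper_width: -0.002
grasp_force: 0.0
```

```bash
python3 - <<'E'
from h import *;from plant import state,grab_frame
s=grab_frame('scene');t=grab_frame('top')
import pickle;pickle.dump((t,s),open('f4.pkl','wb'))
print(angle(s,-285),angle(t,-285))
for n,F in(('s',s),('t',t)):
    w,nw=blob(F,.058,.128,.175,60,82,140);p,m=blob(F,.060,.08,.122,60,92,150)
    an=lambda c:np.degrees(np.arctan2(c[1],c[0]))
    print(n,'wedge',nw,np.hypot(*w),an(w),'ptr',m,np.hypot(*p),an(p))
arc(state(),[-17],r=.092,z=.036)
a=cv2.resize(t['pixels'][135:215,170:290,::-1],(400,267),interpolation=cv2.INTER_CUBIC)
a=cv2.resize(t['pixels'][140:240,180:280,::-1],(400,400),interpolation=cv2.INTER_CUBIC)
b=cv2.resize(s['pixels'][150:250,280:380,::-1],(400,400),interpolation=cv2.INTER_CUBIC)
cv2.imwrite('pics/m3.png',np.hstack([a,b]))
E
```

```text
(np.float64(-281.4853127807991), np.float32(606.8988)) (np.float64(-283.7275593715185), np.float32(704.3919))
s wedge 49 0.15533647669738404 72.04779005858619 ptr 73 0.09782157474145542 78.4104872550404
t wedge 54 0.15439000623299076 70.03720056746852 ptr 73 0.09692412160012324 75.30899190246737
t 7.93 pos [ 0.6169 -0.1894  0.145 ] phi -17.4 F [ 0.5  1.  -0.3]
th -17.0 dx -24 dy -264 dz 109 turn -0.007
```

View pics/m3.png

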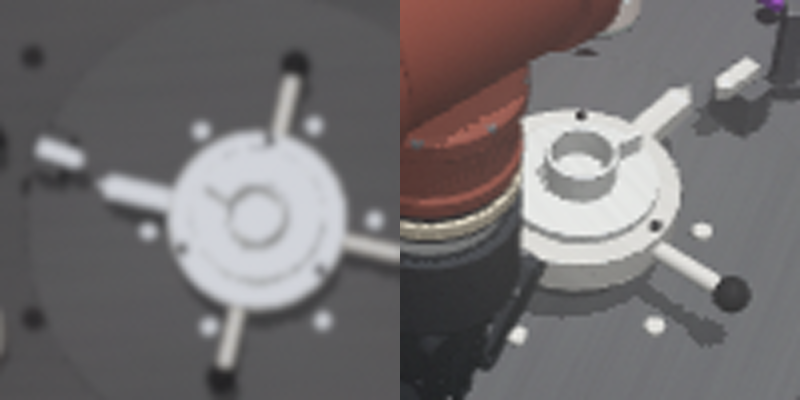

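With a clear top view, 5.5–5.9° remain by both cameras after correcting each camera's centre. I'll return to the same spot and push about 5.3° more.

```bash
python3 -c "
from h import *;from plant import state
go(state(),.676,.0823,.036,-17.4)"
```

```text
t 7.93 pos [ 0.6169 -0.1894  0.145 ] phi -17.4 j [-0.41  0.15  1.63 -0.    1.36  1.46] F [ 0.5  1.  -0.3]
-> dx -25 dy -277 dz 109 turn 0.000
```

>>> {"method": "apply_moves", "body": {
  "series": [
    {"dx": -4,"dy": -40,"dz": 0,"turn": 0,"jaw": 1},
    {"dx": -8,"dy": -80,"dz": 0,"turn": 0,"jaw": 1},
    {"dx": -12,"dy": -120,"dz": 0,"turn": 0,"jaw": 1},
    {"dx": -16,"dy": -160,"dz": 0,"turn": 0,"jaw": 1},
    {"dx": -20,"dy": -200,"dz": 0,"turn": 0,"jaw": 1}
  ]
}}

```text
time: 8.35
tool_pos: [0.6582, 0.0155, 0.1449]
tool_rot: [0.0, 0.989, -0.148, 0.0]
contact_force: [1.1, -0.9, -0.2]
gripper_width: -0.002
grasp_force: 0.0
```

>>> {"method": "apply_moves", "body": {
  "series": [
    {"dx": -2,"dy": -40,"dz": 0,"turn": 0,"jaw": 1},
    {"dx": -5,"dy": -77,"dz": 0,"turn": 0,"jaw": 1},
    {"dx": -5,"dy": -77,"dz": 0,"turn": 0,"jaw": 1}
  ]
}}

```text
time: 8.6
tool_pos: [0.6765, 0.0954, 0.1448]
tool_rot: [-0.001, 0.989, -0.145, 0.0]
contact_force: [-0.8, -0.4, 0.5]
gripper_width: -0.002
grasp_force: 0.0
```

```bash
python3 -c "
from h import *;from plant import state
go(state(),.676,.0823,.036,-17.4)"
```

```text
t 8.6 pos [0.6765 0.0954 0.1448] phi -16.7 j [0.03 0.24 1.54 0.   1.37 1.89] F [-0.8 -0.4  0.5]
-> dx 3 dy 13 dz 109 turn 0.013
```

>>> {"method": "apply_moves", "body": {
  "series": [
    {"dx": 2,"dy": 3,"dz": 35,"turn": 0,"jaw": 1},
    {"dx": 2,"dy": 3,"dz": 75,"turn": 0,"jaw": 1},
    {"dx": 2,"dy": 3,"dz": 109,"turn": 0,"jaw": 1},
    {"dx": 2,"dy": 3,"dz": 109,"turn": 0,"jaw": 1}
  ]
}}

```text
time: 8.93
tool_pos: [0.6704, 0.0849, 0.0263]
tool_rot: [0.001, 0.989, -0.148, -0.008]
contact_force: [-2.1, -0.0, -1.1]
gripper_width: -0.002
grasp_force: 0.0
```

```bash
python3 -c "
from h import *;from plant import state
go(state(),.6731,.0717,.036,-17)
go(state(),.6723,.0632,.036,-22.2)"
```

```text
t 8.93 pos [0.6704 0.0849 0.0263] phi -17.1 j [ 0.02  0.36  1.6  -0.    1.2   1.88] F [-2.1 -0.  -1.1]
-> dx 6 dy 12 dz -10 turn -0.001
t 8.93 pos [0.6704 0.0849 0.0263] phi -17.1 j [ 0.02  0.36  1.6  -0.    1.2   1.88] F [-2.1 -0.  -1.1]
-> dx 8 dy 20 dz -10 turn 0.090
```

>>> {"method": "apply_moves", "body": {
  "series": [
    {"dx": 0,"dy": 0,"dz": 0,"turn": 0,"jaw": 1},
    {"dx": 0,"dy": 0,"dz": 0,"turn": 0,"jaw": 1}
  ]
}}

```text
time: 9.1
tool_pos: [0.6785, 0.0844, 0.038]
tool_rot: [-0.0, 0.989, -0.149, 0.001]
contact_force: [1.2, 0.4, 0.4]
gripper_width: 0.001
grasp_force: 0.0
```

```bash
python3 -c "
from h import *;from plant import state
go(state(),.6731,.0717,.036,-17)
go(state(),.6723,.0632,.036,-22.2)"
```

```text
t 9.1 pos [0.6785 0.0844 0.038 ] phi -17.2 j [ 0.02  0.35  1.59 -0.    1.2   1.89] F [1.2 0.4 0.4]
-> dx -1 dy 14 dz 2 turn -0.003
t 9.1 pos [0.6785 0.0844 0.038 ] phi -17.2 j [ 0.02  0.35  1.59 -0.    1.2   1.89] F [1.2 0.4 0.4]
-> dx 0 dy 22 dz 2 turn 0.088
```

>>> {"method": "apply_moves", "body": {
  "series": [
    {"dx": -1,"dy": 7,"dz": 1,"turn": 0,"jaw": 1},
    {"dx": -1,"dy": 13,"dz": 1,"turn": 0.02,"jaw": 1},
    {"dx": 0,"dy": 17,"dz": 1,"turn": 0.05,"jaw": 1},
    {"dx": 0,"dy": 21,"dz": 1,"turn": 0.088,"jaw": 1},
    {"dx": 0,"dy": 21,"dz": 1,"turn": 0.088,"jaw": 1}
  ]
}}

```text
time: 9.52
tool_pos: [0.6731, 0.0633, 0.0378]
tool_rot: [-0.001, 0.981, -0.195, 0.003]
contact_force: [2.2, 1.0, 3.0]
gripper_width: -0.001
grasp_force: 1.5
```

```bash
cat > meas.py <<'E'
from h import *;from plant import state,grab_frame
import pickle
s=grab_frame('scene');t=grab_frame('top')
pickle.dump((t,s),open('flast.pkl','wb'))
print('model s,t',angle(s,-288,15),angle(t,-288,15))
an=lambda c:np.degrees(np.arctan2(c[1],c[0]))
for n,F,fix in(('s',s,(-.0022,.00105)),('t',t,(.00086,-.00095))):
    w,nw=blob(F,.058,.128,.175,60,82,140);p,m=blob(F,.060,.08,.122,55,88,150)
    print(n,nw,m,'wedge',an(w-fix),'ptr',an(p-fix),'left',an(p-fix)-an(w-fix))
p,f=tool(state());print(state()['time'],p.round(4),round(f,1))
E
python3 meas.py
```

```text
model s,t (np.float64(-288.83617003136624), np.float32(490.00262)) (np.float64(-287.6446831242817), np.float32(507.69562))
s 11 21 wedge 68.0089400116314 ptr 74.47365703508737 left 6.464717023455975
t 54 47 wedge 70.46067395287768 ptr 71.82312625605934 left 1.3624523031816551
9.6167 [0.6725 0.0638 0.037 ] -22.3
```

>>> {"method": "apply_moves", "body": {
  "series": [
    {"dx": 0,"dy": 1,"dz": 0,"turn": 0.01,"jaw": 1},
    {"dx": 0,"dy": 1,"dz": 0,"turn": 0.01,"jaw": 1},
    {"dx": 0,"dy": 1,"dz": 0,"turn": 0.01,"jaw": 1}
  ]
}}

```text
time: 9.87
tool_pos: [0.6715, 0.0634, 0.0359]
tool_rot: [-0.0, 0.98, -0.198, 0.001]
contact_force: [2.4, 4.2, 5.3]
gripper_width: -0.005
grasp_force: 2.6
```

>>> {"method": "apply_moves", "body": {
  "series": [
    {"dx": 0,"dy": -12,"dz": 0,"turn": 0,"jaw": 1},
    {"dx": 0,"dy": -12,"dz": -40,"turn": 0,"jaw": 1},
    {"dx": 0,"dy": -12,"dz": -80,"turn": 0,"jaw": 1},
    {"dx": 0,"dy": 20,"dz": -105,"turn": 0,"jaw": 1},
    {"dx": 3,"dy": 60,"dz": -110,"turn": 0,"jaw": 1}
  ]
}}

```text
time: 10.28
tool_pos: [0.6525, 0.0081, 0.1503]
tool_rot: [-0.0, 0.981, -0.196, 0.003]
contact_force: [0.7, -1.1, 1.0]
gripper_width: -0.0
grasp_force: 0.0
```

>>> {"method": "apply_moves", "body": {
  "series": [
    {"dx": 4,"dy": 40,"dz": 0,"turn": 0,"jaw": 1},
    {"dx": 8,"dy": 80,"dz": 0,"turn": 0,"jaw": 1},
    {"dx": 12,"dy": 120,"dz": 0,"turn": 0,"jaw": 1},
    {"dx": 16,"dy": 160,"dz": 0,"turn": 0,"jaw": 1},
    {"dx": 20,"dy": 200,"dz": 0,"turn": 0,"jaw": 1}
  ]
}}

```text
time: 10.7
tool_pos: [0.5886, -0.1864, 0.1429]
tool_rot: [0.0, 0.98, -0.198, -0.002]
contact_force: [0.7, -0.1, 0.1]
gripper_width: 0.003
grasp_force: 0.0
```

```bash
python3 meas.py; cp flast.pkl f5.pkl; python3 - <<'E'
from h import *;import pickle
t,s=pickle.load(open('f5.pkl','rb'))
# fit axis line of pointer and of wedge separately in the top view (weighted PCA) and their offset from the axis
g=lambda F:cv2.cvtColor(F['pixels'],cv2.COLOR_RGB2GRAY).astype(float)
for n,F,fix in(('t',t,(.00086,-.00095)),('s',s,(-.0022,.00105))):
    G=g(F)
    for nm,r0,r1,z in(('ptr',.072,.122,.062),('wedge',.128,.175,.058)):
        P=[]
        for v in range(100,320):
            for u in range(150,420):
                d=bp(F,u,v,z)[:2]-C-fix;r=np.hypot(*d);a=np.degrees(np.arctan2(d[1],d[0]))
                if r0<r<r1 and 58<a<84 and G[v,u]>140:P.append((*d,G[v,u]-140))
        P=np.array(P);c=np.average(P[:,:2],axis=0,weights=P[:,2]);w,V=np.linalg.eigh(np.cov(P[:,:2].T,aweights=P[:,2]))
        e=V[:,1]*np.sign(V[:,1]@c);print(n,nm,len(P),c.round(4),'centroid ang',np.degrees(np.arctan2(c[1],c[0])).round(2),'axis dir',np.degrees(np.arctan2(e[1],e[0])).round(2))
E
```

```text
model s,t (np.float64(-287.28139834579497), np.float32(689.1533)) (np.float64(-288.7029342010187), np.float32(706.3496))
s 48 74 wedge 71.15862354256451 ptr 72.12167545055733 left 0.9630519079928206
t 54 70 wedge 70.45714951648853 ptr 70.947479466891 left 0.49032995040246874
10.8 [ 0.588  -0.1898  0.143 ] -23.2
t ptr 97 [0.0305 0.0885] centroid ang 71.02 axis dir 71.39
t wedge 54 [0.0518 0.1461] centroid ang 70.46 axis dir 69.94
s ptr 90 [0.0298 0.0882] centroid ang 71.36 axis dir 71.18
s wedge 48 [0.0501 0.1467] centroid ang 71.16 axis dir 70.37
```

With the arm clear, only about 0.5° remains, which is within the measuring error, so the pointer is set. Now the lock lever. The shut finger is nearly square, so I'll push with its x-face (tool yaw = bar angle + 90°), which keeps joint 6 in range.

```bash
cat >> h.py <<'E'
H=np.array([.5905,-.126])
def lev(s,ths,r=.077,off=.017,z=.036):
    p,f=tool(s);a=np.radians(f)
    print('t',round(s['time'],2),'pos',p.round(4),'phi',round(f,1),'j6',round(s['joint_pos'][5],2),'F',np.round(s['contact_force'],1))
    for th in ths:
        b=np.radians(th);q=H+r*np.array([np.cos(b),np.sin(b)])+off*np.array([-np.sin(b),np.cos(b)]);d=q-p[:2]
        print('th %.1f dx %.0f dy %.0f dz %.0f turn %.3f'%(th,1e3*d@[np.cos(a),np.sin(a)],1e3*d@[np.sin(a),-np.cos(a)],1e3*(p[2]-z),np.radians((f-th-90+180)%360-180)))
def leverang(f):
    g=cv2.cvtColor(f['pixels'],cv2.COLOR_RGB2GRAY).astype(np.float32);G=np.arange(-135,-40,.5);sc=[]
    for t in np.radians(G):
        v=[]
        for r in(.035,.045,.055,.065,.075,.083,.1):
            q=pj(f,[H[0]+r*np.cos(t),H[1]+r*np.sin(t),.055]).astype(np.float32);v.append(cv2.getRectSubPix(g,(1,1),(float(q[0]),float(q[1])))[0,0])
        sc.append(np.median(v[:-1])-v[-1])
    sc=np.array(sc);i=sc.argmax();w=np.clip(sc-sc.max()+60,0,None)*(abs(G-G[i])<6);return (w*G).sum()/w.sum(),sc.max()
E
python3 - <<'E'
from h import *;from plant import state;import pickle
f=pickle.load(open('f0.pkl','rb'));print(leverang(f['top']),leverang(f['scene']))
lev(state(),[-56.7],off=.03)
E
```

```text
(np.float64(-54.841218773044886), np.float32(134.10269)) (np.float64(-58.05434346534131), np.float32(169.07925))
t 10.8 pos [ 0.588  -0.1898  0.143 ] phi -23.2 j6 1.55 F [ 0.8 -0.1 -1. ]
th -56.7 dx 58 dy -42 dz 107 turn -0.987
```

>>> {"method": "apply_moves", "body": {
  "series": [
    {"dx": 14,"dy": -10,"dz": 0,"turn": -0.12,"jaw": 1},
    {"dx": 28,"dy": -20,"dz": 0,"turn": -0.24,"jaw": 1},
    {"dx": 42,"dy": -30,"dz": 0,"turn": -0.36,"jaw": 1},
    {"dx": 56,"dy": -40,"dz": 0,"turn": -0.48,"jaw": 1},
    {"dx": 58,"dy": -42,"dz": 0,"turn": -0.6,"jaw": 1}
  ]
}}

```text
time: 11.22
tool_pos: [0.6616, -0.1674, 0.1429]
tool_rot: [-0.001, 0.995, 0.104, -0.001]
contact_force: [-0.4, 1.6, 0.3]
gripper_width: 0.002
grasp_force: 0.0
```

>>> {"method": "apply_moves", "body": {
  "series": [
    {"dx": 0,"dy": 0,"dz": 0,"turn": -0.12,"jaw": 1},
    {"dx": 0,"dy": 0,"dz": 0,"turn": -0.24,"jaw": 1},
    {"dx": 0,"dy": 0,"dz": 0,"turn": -0.36,"jaw": 1},
    {"dx": 0,"dy": 0,"dz": 0,"turn": -0.387,"jaw": 1},
    {"dx": 0,"dy": 0,"dz": 0,"turn": -0.387,"jaw": 1}
  ]
}}

```text
time: 11.63
tool_pos: [0.6597, -0.1679, 0.1429]
tool_rot: [-0.001, 0.957, 0.29, -0.002]
contact_force: [0.7, 0.1, -0.7]
gripper_width: -0.003
grasp_force: 0.0
```

```bash
python3 -c "
from h import *;from plant import state
lev(state(),[-56],off=.03)"
```

```text
t 11.63 pos [ 0.6597 -0.1679  0.1429] phi 33.7 j6 0.62 F [ 0.7  0.1 -0.7]
th -56.0 dx -4 dy 4 dz 107 turn -0.004
```

>>> {"method": "apply_moves", "body": {
  "series": [
    {"dx": -1,"dy": 4,"dz": 35,"turn": 0,"jaw": 1},
    {"dx": -1,"dy": 4,"dz": 70,"turn": 0,"jaw": 1},
    {"dx": -1,"dy": 4,"dz": 105,"turn": 0,"jaw": 1},
    {"dx": -1,"dy": 4,"dz": 105,"turn": 0,"jaw": 1},
    {"dx": -1,"dy": 4,"dz": 105,"turn": 0,"jaw": 1}
  ]
}}

```text
time: 12.05
tool_pos: [0.6593, -0.1715, 0.0363]
tool_rot: [-0.002, 0.957, 0.29, -0.003]
contact_force: [0.3, 0.3, 0.8]
gripper_width: -0.004
grasp_force: 0.0
```

```bash
python3 -c "
from h import *;from plant import state
lev(state(),[-56,-61,-67,-73,-79,-85])"
```

```text
t 12.05 pos [ 0.6593 -0.1715  0.0363] phi 33.7 j6 0.62 F [0.3 0.3 0.8]
th -56.0 dx -15 dy 1 dz 0 turn -0.006
th -61.0 dx -21 dy 2 dz 0 turn 0.082
th -67.0 dx -30 dy 3 dz 0 turn 0.186
th -73.0 dx -38 dy 3 dz 0 turn 0.291
th -79.0 dx -46 dy 2 dz 0 turn 0.396
th -85.0 dx -54 dy -0 dz 0 turn 0.500
```

>>> {"method": "apply_moves", "body": {
  "series": [
    {"dx": -12,"dy": 1,"dz": 0,"turn": 0,"jaw": 1},
    {"dx": -21,"dy": 2,"dz": 0,"turn": 0.08,"jaw": 1},
    {"dx": -30,"dy": 3,"dz": 0,"turn": 0.186,"jaw": 1},
    {"dx": -38,"dy": 3,"dz": 0,"turn": 0.29,"jaw": 1},
    {"dx": -46,"dy": 2,"dz": 0,"turn": 0.396,"jaw": 1}
  ]
}}

```text
time: 12.47
tool_pos: [0.6278, -0.2019, 0.045]
tool_rot: [0.002, 0.996, 0.093, 0.004]
contact_force: [3.1, 1.2, 0.1]
gripper_width: -0.0
grasp_force: 1.4
```

```bash
python3 -c "
from h import *;from plant import state,grab_frame
print(leverang(grab_frame('scene')))
lev(state(),[-79,-85,-91,-97,-103,-108])"
```

```text
(np.float64(-77.5821506726656), np.float32(89.41757))
t 12.52 pos [ 0.6265 -0.2024  0.0449] phi 10.4 j6 0.96 F [1.6 1.1 2.2]
th -79.0 dx -4 dy -5 dz 9 turn -0.010
th -85.0 dx -12 dy -3 dz 9 turn 0.095
th -91.0 dx -20 dy -3 dz 9 turn 0.200
th -97.0 dx -28 dy -3 dz 9 turn 0.305
th -103.0 dx -37 dy -4 dz 9 turn 0.409
th -108.0 dx -43 dy -6 dz 9 turn 0.497
```

>>> {"method": "apply_moves", "body": {
  "series": [
    {"dx": -8,"dy": -2,"dz": 7,"turn": 0.095,"jaw": 1},
    {"dx": -19,"dy": -3,"dz": 9,"turn": 0.2,"jaw": 1},
    {"dx": -28,"dy": -3,"dz": 9,"turn": 0.305,"jaw": 1},
    {"dx": -37,"dy": -4,"dz": 9,"turn": 0.41,"jaw": 1},
    {"dx": -43,"dy": -6,"dz": 9,"turn": 0.497,"jaw": 1}
  ]
}}

```text
time: 12.93
tool_pos: [0.5845, -0.2048, 0.0358]
tool_rot: [0.002, 0.988, -0.154, 0.005]
contact_force: [3.7, -2.3, 1.3]
gripper_width: -0.003
grasp_force: 2.0
```

```bash
python3 -c "
from h import *;from plant import state,grab_frame
print(leverang(grab_frame('scene')))
lev(state(),[-108,-111,-114,-117,-120,-123])"
```

```text
(np.float64(-62.134670177725), np.float32(49.255287))
t 12.98 pos [ 0.5834 -0.2045  0.0354] phi -17.8 j6 1.42 F [ 2.4 -0.7  1.7]
th -108.0 dx -1 dy 0 dz -1 turn 0.004
th -111.0 dx -5 dy 1 dz -1 turn 0.056
th -114.0 dx -9 dy 1 dz -1 turn 0.108
th -117.0 dx -13 dy 2 dz -1 turn 0.161
th -120.0 dx -17 dy 2 dz -1 turn 0.213
th -123.0 dx -21 dy 2 dz -1 turn 0.265
```

>>> {"method": "apply_moves", "body": {
  "series": [
    {"dx": -3,"dy": 0,"dz": 0,"turn": 0.03,"jaw": 1},
    {"dx": -6,"dy": 1,"dz": 0,"turn": 0.07,"jaw": 1},
    {"dx": -9,"dy": 1,"dz": 0,"turn": 0.108,"jaw": 1},
    {"dx": -12,"dy": 2,"dz": 0,"turn": 0.15,"jaw": 1}
  ]
}}

```text
time: 13.32
tool_pos: [0.5727, -0.2028, 0.0352]
tool_rot: [0.001, 0.974, -0.225, 0.004]
contact_force: [4.1, -0.4, 2.0]
gripper_width: 0.005
grasp_force: 1.8
```

>>> {"method": "apply_moves", "body": {
  "series": [
    {"dx": -2,"dy": 0,"dz": 0,"turn": 0.02,"jaw": 1},
    {"dx": -3,"dy": 0,"dz": 0,"turn": 0.03,"jaw": 1}
  ]
}}

```text
time: 13.48
tool_pos: [0.5706, -0.2021, 0.035]
tool_rot: [0.002, 0.971, -0.239, 0.006]
contact_force: [9.6, -4.9, 1.0]
gripper_width: 0.005
grasp_force: 4.9
```

```bash
python3 -c "
from h import *;from plant import state
lev(state(),[-117,-120,-123])"
```

```text
t 13.48 pos [ 0.5706 -0.2021  0.035 ] phi -27.7 j6 1.59 F [ 9.6 -4.9  1. ]
th -117.0 dx 0 dy 0 dz -1 turn -0.012
th -120.0 dx -4 dy 1 dz -1 turn 0.040
th -123.0 dx -8 dy 2 dz -1 turn 0.092
```

Force rises to about 11 N at a bar angle of about -117°, so the lever has met its stop. I'll press a little more to seat it, then withdraw.

>>> {"method": "apply_moves", "body": {
  "series": [
    {"dx": -2,"dy": 0,"dz": 0,"turn": 0,"jaw": 1},
    {"dx": -2,"dy": 0,"dz": 0,"turn": 0,"jaw": 1}
  ]
}}

```text
time: 13.65
tool_pos: [0.5706, -0.2021, 0.0352]
tool_rot: [0.002, 0.971, -0.239, 0.008]
contact_force: [12.6, -7.5, -2.4]
gripper_width: -0.0
grasp_force: 7.1
```

>>> {"method": "apply_moves", "body": {
  "series": [
    {"dx": -1,"dy": 0,"dz": 0,"turn": 0,"jaw": 1},
    {"dx": -1,"dy": 0,"dz": 0,"turn": 0,"jaw": 1}
  ]
}}

```text
time: 13.82
tool_pos: [0.5706, -0.2021, 0.0353]
tool_rot: [0.002, 0.971, -0.239, 0.009]
contact_force: [14.0, -8.7, -4.0]
gripper_width: 0.001
grasp_force: 8.5
```

The position is holding while the force grows, so the lever is hard against the pin. I'll withdraw and verify.

>>> {"method": "apply_moves", "body": {
  "series": [
    {"dx": 15,"dy": 0,"dz": 0,"turn": 0,"jaw": 1},
    {"dx": 18,"dy": 0,"dz": -35,"turn": 0,"jaw": 1},
    {"dx": 18,"dy": 0,"dz": -75,"turn": 0,"jaw": 1},
    {"dx": 18,"dy": 0,"dz": -110,"turn": 0,"jaw": 1},
    {"dx": 18,"dy": 30,"dz": -130,"turn": 0,"jaw": 1}
  ]
}}

```text
time: 14.23
tool_pos: [0.5689, -0.2312, 0.1669]
tool_rot: [-0.0, 0.972, -0.237, 0.003]
contact_force: [1.1, -0.4, 0.2]
gripper_width: -0.002
grasp_force: 0.0
```

>>> {"method": "apply_moves", "body": {
  "series": [
    {"dx": 0,"dy": 40,"dz": 0,"turn": 0,"jaw": 1},
    {"dx": 0,"dy": 80,"dz": 0,"turn": 0,"jaw": 1},
    {"dx": 0,"dy": 120,"dz": 0,"turn": 0,"jaw": 1},
    {"dx": 0,"dy": 160,"dz": 0,"turn": 0,"jaw": 1},
    {"dx": 0,"dy": 200,"dz": 0,"turn": 0,"jaw": 1}
  ]
}}

```text
time: 14.65
tool_pos: [0.4713, -0.4113, 0.1619]
tool_rot: [0.0, 0.971, -0.239, -0.0]
contact_force: [1.1, -0.2, -0.9]
gripper_width: 0.002
grasp_force: 0.0
```

```bash
python3 meas.py; python3 - <<'E'
from h import *;import pickle
t,s=pickle.load(open('flast.pkl','rb'))
print(leverang(t),leverang(s))
E
```

```text
model s,t (np.float64(-287.19355264937053), np.float32(698.92316)) (np.float64(-288.69183006343525), np.float32(708.512))
s 46 73 wedge 71.15810430139501 ptr 72.14189328862754 left 0.9837889872325292
t 54 74 wedge 70.45903739125835 ptr 70.94590025514167 left 0.48686286388331723
14.75 [ 0.4696 -0.4145  0.1619] -28.0
(np.float64(-114.77534295157287), np.float32(148.69394)) (np.float64(-119.37255411331684), np.float32(180.58919))
```

```bash
python3 -c "
from plant import ticket;print(ticket.job_done())"
```

```text
the job is handed in; nothing more can be done
None
```

I handed the job in: the pointer was set to within about 0.5–1° of the index wedge by both cameras, and only then was the lock lever pushed hard against its stop pin (force rose to about 17 N with no further movement).

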